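Roll a bottle home along a track with a paddle

TASK

Take the paddle out of its holder and, touching the bottle with its blade only, roll the lying bottle gently along the track against the sliding stop, and keep pushing until the stop is fully home against the end screw. Press it there with about 8 N (never more than 18 N, it is glass) for one second, then put the paddle back upright in its holder, leaving the bottle lying at the stop and the things around undisturbed.

Things in the scene. Friction and masses are not known exactly. Their poses are not given: they have to be found in the camera images.
- track: Aluminium channel fixed to the bench, 320 mm long (its own y), 83 mm wide. Origin: centre of its underside; z up, +y the way the bottle must roll, towards the stop. Floor 8 mm above the bench, 71 mm wide between 6 mm walls 30 mm high over the bench. Start end (y = -160 mm): lip 6 mm thick, 19 mm high. Far end (y = +160): block 12 mm thick, 40 mm high, with a 12 mm thick adjusting screw through it, on the centre line, that points at the stop and ends its travel.
- stop (a joint): The sliding stop, a dark block 66 mm wide, its top 35 mm above the bench, with a white slippery face. Value in m, growing along the track's +y. About 2 N of friction; stays where it is left. It is home when its back meets the rubber-tipped end screw, somewhere from 0.036 to 0.060: the screw is set anew each time and not measured, so feel for it (its rubber yields about 1 mm per 5 N).
- stop_face (a point): Middle of the front face of the sliding stop (facing the track's -y), 24.5 mm above the bench. Its y in the track is 30 mm + the joint value.
- bottle: Small white bottle, blue cap, 33 mm in diameter, 66 mm long, about 80 g, lying across the start half of the track, cap to the track's -x, axis 24.5 mm above the bench. Origin: centre of its base, on its axis; z runs from base to cap (its middle is 33 mm along z) and it turns about z as it rolls. Only the 38 mm next to the base is full diameter; then it narrows to the 28 mm cap.
- paddle: Upright hand paddle, 112 mm tall, 70 g, at the start standing in its holder. Origin: centre of its lower edge; z up along the handle. Blade: white slippery plate 44 (x) by 8 (y) by 50 mm high (z 0 to 50); its flat faces at y = +4 and -4 mm do the pushing. Handle: grey block 26 (x) by 16 mm (y), z 48 to 112 mm; grip it across its y, near z = 82 mm, with 30 N or more.
- holder: White block fixed to the bench, 74 mm (its x) by 46 mm (its y) by 40 mm high. Origin: centre of its underside, z up. A slot 50 mm (x) by 13 mm (y), 32 mm deep from the top with a 3 mm lead-in, takes the paddle's blade; the paddle's lower edge stands 8 mm above the bench when it is in.
- timer: White bench timer 58 x 64 x 21 mm, a bystander. Origin: centre of its underside.
- stopper: Dark rubber stopper 42 mm in diameter, 28 mm high, a bystander. Origin: centre of its underside.
- salve_jar: White jar with black lid, 60 mm in diameter, 41 mm high, a bystander. Origin: centre of its underside.
There are look-alikes about, which are no part of the job. Leave any orange or yellow look-alike of the holder alone.

How it is judged:
On the way, in this order (a step that is already met when the one before it is completed fails the run):
1. the paddle is out of its holder (z of paddle in the frame of holder above 0.045 m), for 0.1 s.
2. the paddle presses the bottle with 5 N or more, square against the stop, the stop standing still at home, for 0.6 s (contact force between paddle and bottle above 5 N and value of joint stop above 0.034 m and velocity of joint stop below 0.005 m/s and y of bottle in the frame of stop_face above -0.019 m and angle between the z axis of bottle and the x axis of track, either way round below 0.1 rad), for 0.6 s.
At the end, for the whole second after the job is handed in: The stop, once pressed home, is left there (joint above 0.034); the bottle is at rest across the track on its floor, square within 0.15 rad, at most 11 mm short of the stop; the paddle is at rest in its holder, lower edge within 14 mm of the bench, tilted under 0.25 rad (value of joint stop above 0.034 m and y of bottle in the frame of stop_face above -0.028 m and z of bottle in the frame of track below 0.028 m and angle between the z axis of bottle and the x axis of track, either way round below 0.15 rad and linear speed of bottle below 0.01 m/s and z of paddle in the frame of holder below 0.014 m and horizontal distance between paddle and holder below 0.012 m and angle between paddle's own z axis and vertical below 0.25 rad and linear speed of paddle below 0.02 m/s); the robot touches nothing.
It fails at once if the paddle pushes the bottle with more than 18 N (contact force between paddle and bottle above 18 N).
It fails at once if the gripper or arm touches the bottle (contact force between any of the fingers, the arm and bottle above 0.2 N).
It fails at once if the bottle is shot along the track (faster than 0.3 m/s) (linear speed of bottle above 0.3 m/s).
It fails at once if the bottle leaves the floor of the track by more than 15 mm (z of bottle in the frame of track above 0.04 m).
It fails at once if a bystander is moved by more than 20 mm (distance of any of timer, stopper, salve_jar from where it was at the start of the episode above 0.02 m).
It also fails if it takes over 64 s, if anything falls off the work surface, if the arm or the gripper's body presses on something with over 40 N, if the wrist force passes 120 N, or if a joint passes its speed limit or range.

ROBOT

A 6-joint arm with a two-finger parallel gripper is mounted at the origin on a cart in front of the work surface, level with it; the furniture and walls round the work are solid. World frame = base frame: x ahead of the robot, y to its left, z up, the work surface at z = 0. Lengths are in m, angles in rad, forces in N, time in s.
With the tool pointing down it reaches from about 0.3 to 0.875 m from the base axis. Payload 6.4 kg.
Tool frame: the origin (TCP) lies between the finger pads; the fingertips stand 19 mm ahead of it and the grasp point (between the pads) is the TCP (ctrl.tips_ahead is the z of the fingertips in the tool frame, in m); z points along the fingers, y is the line along which they close (so a half turn about z gives the same grasp; the last joint's range is limited). The gripper opens to 85 mm and grips with 20 to 120 N. Pads are 22 mm wide; open, the fingers measure 114 mm over their backs; the gripper's body (76 mm by 85 mm) begins 54 mm behind the grasp point. The pads swing forward as they close: fully open they stand 13 mm farther back than shut.
Start: joints at [-1.472, 0.181, 1.607, -0, 1.354, -0.206], TCP at [0.173, -0.549, 0.25] pointing down, gripper open.
Joint ranges: [-2.99, 2.99], [-0.89, 2.07], [0.3, 2.58], [-1.14, 4.28], [0, 2.63], [-3.12, 3.12]. Speed limits (rad/s): [2.57, 2.57, 3.01, 3.14, 3.14, 3.14].

INTERFACE

Orientations are given as a unit quaternion [w, x, y, z].
In Python, from bench import readout, vision, ctrl gives the robot as it stands.
- The arm moves only by the tool play_rows, never from a script. Its arguments are lists of equal length, an entry for each row: "xyz": the shift along the tool's x, y, z in mm, a list of three; "rot": the turn, a rotation vector about the tool's x, y, z in rad, a list of three; "grip": the opening, from 0 (shut) to 1 (fully open). In form: {"xyz": [[x, y, z], ...], "rot": [[rx, ry, rz], ...], "grip": [grip, ...]}. A call has exactly 10 rows; each row is the pose to reach, as a shift and turn from the pose commanded when the call began, along the tool's axes at that moment; what a row does not reach only later rows make up. A row lasts 1/8 s, in which the tool goes at most 62.5 mm and 10.7 degrees, less where a joint would pass 70% of its speed; a pose out of reach is approached as far as the arm can. A call with a gripper value outside its range is refused whole. The fingers move at their own pace and stop on an object; the grip force is fixed at half the most. Time passes only in rows, so rows that repeat a pose let the fingers close, or fill a call up. It gives the time, the measured TCP pose, the force, the opening and the grip force at its end, in the units of the state.
- readout.get_obs(): the state, without advancing time (a new reading comes with each control period).
- vision.camera(name): name is "scene" or "top" or "wrist"; returns a dict with "color" (384x512x3 uint8, red, green, blue), "depth" (384x512 float32, m along the optical axis (not along the pixel's ray), 0 where there is no reading), "camera_matrix" (3x3 intrinsics, pixels), "extrinsics" (4x4, takes a point from camera to world coordinates); the wrist camera has in their place "hand_eye" (4x4, takes a point from camera to tool coordinates, whose origin is the TCP and whose axes are the flange's). Camera axes: x right, y down, z forward; pixel columns grow to the right and rows downward; lengths in m; the calibration is good to about 2 mm. The wrist camera is an equidistant fisheye: a pixel r from the principal point sees the ray r / f radians off the axis. A picture is of the moment at which its call begins: read the wrist's pose just before it.
- ctrl.hand_in(): hands the job in; it is judged then, once.
The state is a dict: "time_s": time; "q": joint angles; "dq": joint speeds; "joint_efforts": joint torques, N m; "eef_pos": TCP position; "eef_rot": TCP orientation; "wrist_force": force on the tool from outside, world axes, zero at the start; "torque": the same for the moment, N m; "opening": opening from 0.0 (shut) to 1.0 (fully open); "grasp_force": force on a finger pad.
Only numpy, scipy, OpenCV 4.12 (cv2) and the standard library are available. Lean on these libraries where they do the work, as an engineer would, in place of code of your own. Each camera call takes 0.05 s, during which the arm holds its last target. There are 200 camera calls.

## Working session

There is one attempt and no reset: what is moved stays moved. The work goes in short steps, Python scripts to look and compute and a tool call to move; the robot and the scene stay as the last step left them, time stands still between calls to the robot, and variables do not carry over. Pictures are saved under pics/ and viewed, at most 13 in all, crops included, and the job is handed in when it is done.

Besides the shell and the picture viewer there is one more tool, called after "Call:" as name(argument=value, ...) on one line, values as JSON. play_rows: Moves the arm, as the interface text tells. Its arguments: {"type":"object","properties":{"xyz":{"type":"array","items":{"type":"array","items":{"type":"number"}}},"rot":{"type":"array","items":{"type":"array","items":{"type":"number"}}},"grip":{"type":"array","items":{"type":"number"}}},"required":["xyz","rot","grip"]}

```bash
mkdir -p pics; ls; python3 - <<'E'
from bench import readout, vision, ctrl
import cv2,numpy as np
o=readout.get_obs(); print({k:np.round(v,3) for k,v in o.items()}, ctrl.tips_ahead)
for n in("top","scene"):
    c=vision.camera(n); np.savez(f"{n}0.npz",**c); cv2.imwrite(f"pics/{n}0.png",cv2.resize(c["color"][:,:,::-1],(800,600)))
    print(n,c["camera_matrix"],c["extrinsics"])
E
```

```text
pics
{'time_s': np.float64(0.0), 'q': array([-1.472,  0.182,  1.608,  0.   ,  1.354, -0.206]), 'dq': array([-0.   ,  0.001, -0.   , -0.   ,  0.001, -0.001]), 'joint_efforts': array([-0.0000e+00, -4.4488e+01, -3.5134e+01, -0.0000e+00,  9.0000e-03,
       -0.0000e+00]), 'eef_pos': array([ 0.173, -0.548,  0.249]), 'eef_rot': array([-0.001,  0.988,  0.152,  0.   ]), 'wrist_force': array([-0.191,  0.116, -0.708]), 'torque': array([-0.017, -0.009, -0.019]), 'grasp_force': np.float64(0.0), 'opening': np.float64(1.001)} 0.019
top [[430.90277096   0.         252.51885679]
 [  0.         430.90277096 195.42610735]
 [  0.           0.           1.        ]] [[ 0.08982512 -0.97565732  0.20006061  0.31846911]
 [-0.99595422 -0.08851348  0.01550971 -0.13659085]
 [ 0.0025759  -0.20064437 -0.97966076  1.11872988]
 [ 0.          0.          0.          1.        ]]
scene [[391.50078468   0.         249.98529509]
 [  0.         391.50078468 193.53066064]
 [  0.           0.           1.        ]] [[-0.89749166 -0.29212398  0.33041232  0.19761144]
 [-0.4410075   0.58663092 -0.67924705  0.55002811]
 [ 0.00459427 -0.75533287 -0.65532522  0.70471199]
 [ 0.          0.          0.          1.        ]]
```

View pics/top0.png

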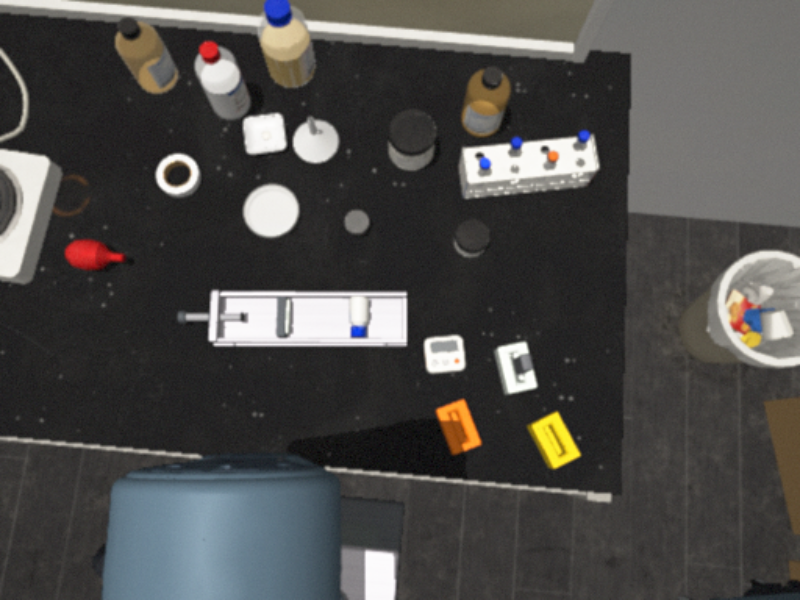

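View pics/scene0.png

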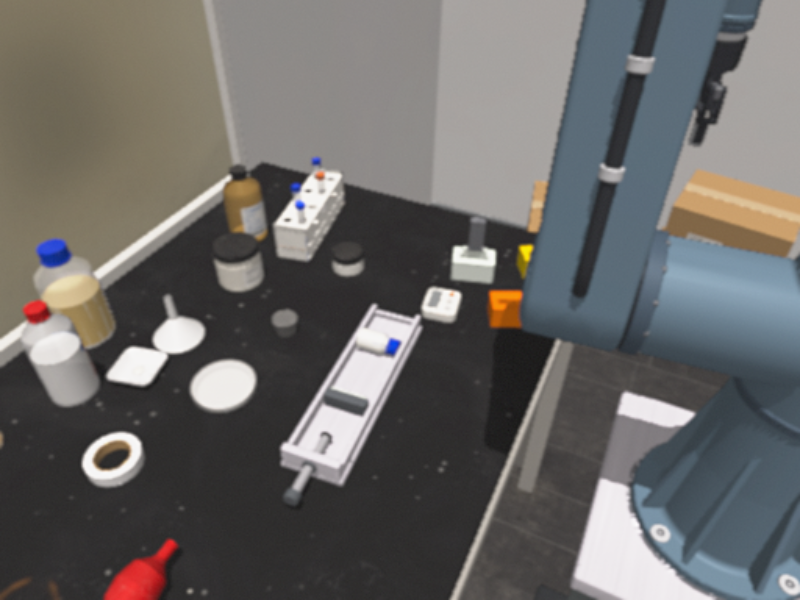

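The top view shows the track at (210–407, 290–347), with the stop at (284,316), the screw at left (240,317), and the bottle at (359,315) with its cap down, towards -x.

Candidates for the holder and paddle:
- White block with a grey handle at (517,367): this is the one.
- Orange block at (459,427): look-alike.
- Yellow block at (554,440): look-alike.
- Timer at (445,354): bystander.

I'll measure from the top view now and make one close crop.

```bash
cat > h.py <<'E'
import numpy as np,cv2
def cloud(c):
    K=c["camera_matrix"];d=c["depth"];v,u=np.mgrid[:d.shape[0],:d.shape[1]]
    p=np.stack([(u-K[0,2])/K[0,0]*d,(v-K[1,2])/K[1,1]*d,d],-1)
    E=c["extrinsics"];return p@E[:3,:3].T+E[:3,3]
def onplane(c,uv,z):
    K=c["camera_matrix"];E=c["extrinsics"];uv=np.atleast_2d(uv).astype(float)
    r=np.c_[(uv-K[:2,2])/[K[0,0],K[1,1]],np.ones(len(uv))]@E[:3,:3].T
    return E[:3,3]+r*((z-E[2,3])/r[:,2])[:,None]
E
python3 - <<'E'
from h import *
c=np.load("top0.npz");P=cloud(c);C=c["color"].astype(int);s=512/800
def reg(x0,x1,y0,y1):
    m=np.zeros(P.shape[:2],bool);m[int(y0*s):int(y1*s),int(x0*s):int(x1*s)]=1;return m&(c["depth"]>0)
def rep(n,m):
    q=P[m];r=cv2.minAreaRect((q[:,:2]*1000).astype(np.float32));print(n,m.sum(),np.round(r[0],1),np.round(r[1],1),round(r[2],2),"z",np.round(np.median(q[:,2]),4))
t=reg(200,415,280,355)
m=t&(P[...,2]<.05)&(P[...,2]>.024)&(C.min(-1)>110); rep("track",m)
bx=reg(490,545,335,400);Z=P[...,2]
rep("holder",bx&(Z>.034)&(Z<.046)); rep("handle",bx&(Z>.10)&(Z<.125))
b=reg(345,373,293,340); rep("bottle",b&(Z>.033)); rep("bottletop",b&(Z>.038))
st=reg(272,296,296,338);rep("stop",st&(Z>.031))
rep("timer",reg(420,470,330,378)&(Z>.015)&(Z<.03))
rep("orange",reg(430,485,395,460)&(Z>.03)&(Z<.046))
sc=np.load("scene0.npz")["color"][:,:,::-1]
a=c["color"][:,:,::-1][175:310,120:380];cv2.imwrite("pics/crop.png",np.hstack([cv2.resize(a,(520,270),interpolation=2),cv2.resize(sc[120:255,265:395],(260,270),interpolation=2)]))
print(np.round(np.median(Z[reg(300,400,400,425)]),4))
E
```

```text
track 1303 [509.1  30. ] [ 83.1 337. ] 5.22 z 0.0322
holder 381 [ 456.1 -322.9] [74.4 46.5] 16.83 z 0.0406
handle 94 [ 455.1 -323.2] [25.2 17.1] 15.96 z 0.1194
bottle 263 [519.8 -62. ] [74.2 28.3] 5.73 z 0.0385
bottletop 149 [515.2 -61.8] [65.2 25.6] 6.41 z 0.0405
stop 189 [507.1  59.4] [68.1 28.4] 4.52 z 0.0352
timer 512 [ 470.4 -207.6] [58.  63.9] 10.51 z 0.019
orange 474 [ 354.  -236.7] [73.7 46.2] 25.89 z 0.0404
0.0008
```

View pics/crop.png

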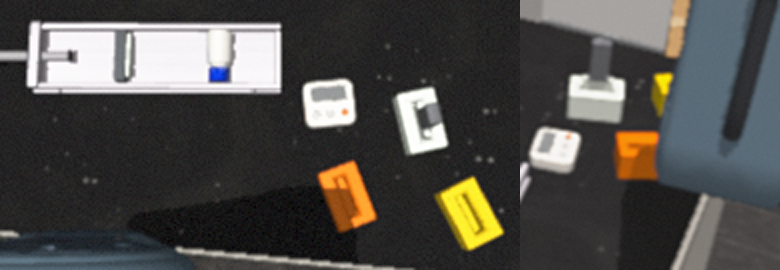

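The white block with the grey handle is the holder, at crop (420,120). The blade stands in its slot and the gripper yaw is already close. I'll compute the approach next.

```bash
cat >> h.py <<'E'
from scipy.spatial.transform import Rotation as R
def pose():
    from bench import readout
    o=readout.get_obs();w=o["eef_rot"];return np.array(o["eef_pos"])*1000,R.from_quat([w[1],w[2],w[3],w[0]]),o
def yawpose(deg): return R.from_euler('z',deg,degrees=True)*R.from_euler('x',180,degrees=True)
def to(*targets):  # (x,y,z mm, yaw deg of tool x)
    p,r,o=pose();print("now",p.round(1),"yaw",np.degrees(np.arctan2(*r.as_matrix()[1::-1,0])).round(2),"F",np.round(o["wrist_force"],2),"t",round(float(o["time_s"]),2),"grip",round(float(o["opening"]),3),round(float(o["grasp_force"]),1))
    for t in targets: print(t,"xyz",r.inv().apply(np.array(t[:3])-p).round(1),"rot",(r.inv()*yawpose(t[3])).as_rotvec().round(4))
E
python3 -c "
from h import *
to((455.5,-323,200,16.4),(455.5,-323,90,16.4))"
```

```text
now [ 172.5 -548.   249.5] yaw 17.46 F [ 0.56 -0.41  0.53] t 0.1 grip 1.002 0.0
(455.5, -323, 200, 16.4) xyz [ 337.4 -129.6   49.8] rot [-0.0016 -0.0003  0.0186]
(455.5, -323, 90, 16.4) xyz [ 337.4 -129.5  159.8] rot [-0.0016 -0.0003  0.0186]
```

Call:
play_rows(xyz=[[30, -12, 5], [75, -29, 10], [120, -46, 17], [165, -63, 24], [210, -81, 32], [250, -96, 38], [290, -111, 44], [320, -123, 48], [337.4, -129.6, 49.8], [337.4, -129.6, 49.8]], rot=[[0, 0, 0], [0, 0, 0.005], [0, 0, 0.01], [0, 0, 0.015], [0, 0, 0.0186], [0, 0, 0.0186], [0, 0, 0.0186], [0, 0, 0.0186], [-0.0016, 0, 0.0186], [-0.0016, 0, 0.0186]], grip=[1, 1, 1, 1, 1, 1, 1, 1, 1, 1])

```text
time_s: 1.35
eef_pos: [0.4558, -0.323, 0.2001]
eef_rot: [0.001, 0.99, 0.143, -0.0]
wrist_force: [0.3, 0.6, 0.2]
opening: 0.996
grasp_force: 0.0
```

```bash
python3 - <<'E'
from h import *
to((455.5,-323,90,16.4))
from bench import vision
p,r,o=pose();c=vision.camera("wrist")
print(c["camera_matrix"],c["hand_eye"].round(3))
cv2.imwrite("pics/w1.png",c["color"][:,:,::-1]);np.savez("w1.npz",p=p,r=r.as_matrix(),**c)
E
```

```text
now [ 455.8 -323.   200.1] yaw 16.5 F [0.28 0.62 0.16] t 1.35 grip 0.996 0.0
(455.5, -323, 90, 16.4) xyz [ -0.3  -0.2 110.1] rot [0.0011 0.0005 0.0017]
[[297.31863964   0.         254.83063491]
 [  0.         297.31863964 189.78892901]
 [  0.           0.           1.        ]] [[-0.    -0.946 -0.323  0.083]
 [ 1.    -0.     0.001  0.001]
 [-0.001 -0.323  0.946 -0.123]
 [ 0.     0.     0.     1.   ]]
```

View pics/w1.png

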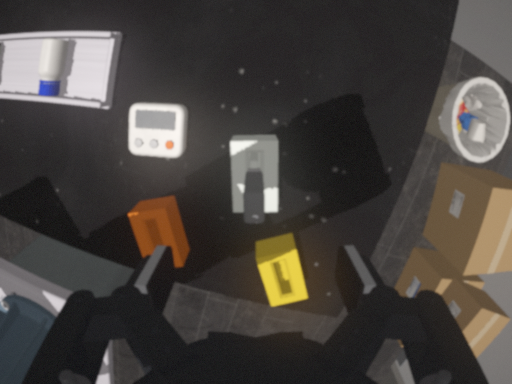

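The wrist view shows the handle at (254,200) centred between the fingers, and the holder at (231–278) centred at column 254.5. The grasp is aligned, so I'll go down and close.

Call:
play_rows(xyz=[[0, 0, 20], [0, 0, 50], [0, 0, 80], [0, 0, 100], [-0.3, 0, 110], [-0.3, 0, 110], [-0.3, 0, 110], [-0.3, 0, 110], [-0.3, 0, 110], [-0.3, 0, 110]], rot=[[0, 0, 0], [0, 0, 0], [0, 0, 0], [0, 0, 0], [0, 0, 0], [0, 0, 0], [0, 0, 0], [0, 0, 0], [0, 0, 0], [0, 0, 0]], grip=[1, 1, 1, 1, 1, 0.6, 0.3, 0.1, 0, 0])

```text
time_s: 2.65
eef_pos: [0.4557, -0.3242, 0.0912]
eef_rot: [0.001, 0.99, 0.143, 0.0]
wrist_force: [-0.7, -0.3, 3.4]
opening: 0.177
grasp_force: 59.1
```

```bash
python3 -c "
from h import *
to((455.5,-323,190,16.4))"
```

```text
now [ 455.7 -324.2   91.2] yaw 16.41 F [-0.73 -0.3   3.35] t 2.65 grip 0.177 59.1
(455.5, -323, 190, 16.4) xyz [  0.2  -0.9 -98.8] rot [ 0.0027 -0.0005  0.0001]
```

Call:
play_rows(xyz=[[0, 0, -4], [0, 0, -12], [0, 0, -24], [0, 0, -38], [0, 0, -54], [0, 0, -70], [0, 0, -84], [0, 0, -94], [0, 0, -99], [0, 0, -99]], rot=[[0, 0, 0], [0, 0, 0], [0, 0, 0], [0, 0, 0], [0, 0, 0], [0, 0, 0], [0, 0, 0], [0, 0, 0], [0, 0, 0], [0, 0, 0]], grip=[0, 0, 0, 0, 0, 0, 0, 0, 0, 0])

```text
time_s: 3.9
eef_pos: [0.4553, -0.3238, 0.1896]
eef_rot: [0.001, 0.99, 0.143, 0.0]
wrist_force: [0.1, 0.4, -0.4]
opening: 0.181
grasp_force: 58.7
```

```bash
cat >> h.py <<'E'
A=np.radians(5.2);TO=np.array([509.9,21.5]);TR=np.array([[np.cos(A),-np.sin(A)],[np.sin(A),np.cos(A)]])
def tw(x,y): return TO+TR@np.array([x,y])
def wt(p): return (np.asarray(p)[...,:2]-TO)@TR
E
python3 - <<'E'
from h import *
c=np.load("top0.npz");P=cloud(c)*1000;C=c["color"].astype(int)
s=512/800;m=np.zeros(P.shape[:2],bool);m[int(280*s):int(355*s),int(190*s):int(415*s)]=1
q=P[m];t=wt(q);z=q[:,2]
for sgn in(1,-1):
    k=(abs(z-30)<3)&(abs(t[:,0]*sgn-38.5)<6)&(abs(t[:,1])<150)
    print("wall",sgn,np.polyfit(t[k,1],t[k,0],1).round(4),k.sum())
k=(abs(z-40)<3)&(t[:,1]>130)&(abs(t[:,0])<38);print("block y",np.percentile(t[k,1],[2,50,98]).round(1),"x",np.percentile(t[k,0],[2,98]).round(1))
k=(z>4)&(z<32)&(t[:,1]<-100)&(abs(t[:,0])<40);print("start y",t[k,1].min())
k=(z>37)&(abs(t[:,1]+83)<20)&(abs(t[:,0])<36);print("bottle ridge",np.polyfit(t[k,0],t[k,1],1).round(3),np.percentile(t[k,0],[0,100]).round(1),k.sum())
k=(z>33)&(t[:,1]>15)&(t[:,1]<65)&(abs(t[:,0])<36);print("stop y",np.percentile(t[k,1],[2,98]).round(1))
k=(z>8)&(z<30)&(t[:,1]>60)&(t[:,1]<145)&(abs(t[:,0])<8);print("screw tip y",np.percentile(t[k,1],[0,2,10]))
to()
a,b=tw(9,-122);to((a,b,190,5.2),(a,b,97,5.2))
E
```

```text
wall 1 [3.00000e-03 3.77952e+01] 272
wall -1 [ 6.60000e-03 -3.88563e+01] 232
block y [146.3 151.3 158.1] x [-36.9  35.4]
start y -173.13230247366712
bottle ridge [-2.4000e-02 -8.3161e+01] [-34.7  30.6] 169
stop y [32.  51.2]
screw tip y [62.26945833 64.78416703 69.96700069]
now [ 455.3 -323.8  189.6] yaw 16.4 F [ 0.09  0.39 -0.37] t 3.9 grip 0.181 58.7
now [ 455.3 -323.8  189.6] yaw 16.4 F [ 0.09  0.39 -0.37] t 3.9 grip 0.181 58.7
(np.float64(529.9201343716729), np.float64(-99.18220340936836), 190, 5.2) xyz [ 135.  -194.4   -0.7] rot [ 0.0018 -0.0003  0.1955]
(np.float64(529.9201343716729), np.float64(-99.18220340936836), 97, 5.2) xyz [ 135.  -194.6   92.3] rot [ 0.0018 -0.0003  0.1955]
```

Call:
play_rows(xyz=[[8, -12, 0], [24, -35, 0], [42, -61, 0], [61, -88, 0], [80, -115, 0], [98, -141, 0], [114, -164, 0], [126, -182, 0], [133.5, -194, 0], [133.5, -194, 0]], rot=[[0, 0, 0.01], [0, 0, 0.04], [0, 0, 0.07], [0, 0, 0.1], [0, 0, 0.13], [0, 0, 0.16], [0, 0, 0.18], [0, 0, 0.195], [0.0015, 0, 0.199], [0.0015, 0, 0.199]], grip=[0, 0, 0, 0, 0, 0, 0, 0, 0, 0])

```text
time_s: 5.15
eef_pos: [0.5284, -0.0988, 0.1888]
eef_rot: [-0.0, 0.999, 0.044, -0.0]
wrist_force: [0.3, -0.3, -1.1]
opening: 0.182
grasp_force: 58.6
```

```bash
sed -i 's/radians(5.2);TO=np.array(\[509.9/radians(5.0);TO=np.array([509.4/' h.py
cat > look.py <<'E'
from h import *
import sys
from bench import vision
p,r,o=pose();c=vision.camera("top");P=cloud(c)*1000;q=P.reshape(-1,3);t=wt(q);z=q[:,2]
print("tcp track",wt(p).round(1))
k=(abs(t[:,0])<34)&(abs(t[:,1])<145)
b=k&(z>37)&(z<44)
print("bottle?",np.percentile(t[b,1],[0,50,100]).round(1) if b.any() else None)
k2=k&(z>75)&(z<130);print("tool pts y",np.percentile(t[k2,1],[0,100]).round(1) if k2.any() else None)
cv2.imwrite(sys.argv[1],cv2.resize(c["color"][165:245,110:300,::-1],(760,320),interpolation=2))
s=vision.camera("scene");cv2.imwrite(sys.argv[1][:-4]+"s.png",cv2.resize(s["color"][170:320,160:300,::-1],(560,600),interpolation=2))
E
python3 - <<'E'
from h import *
a,b=tw(8.5,-122);to((a,b,97,5.0))
from bench import vision
c=vision.camera("wrist");cv2.imwrite("pics/w2.png",c["color"][:,:,::-1])
E
```

```text
now [528.4 -98.8 188.8] yaw 5.1 F [ 0.34 -0.33 -1.1 ] t 5.15 grip 0.182 58.6
(np.float64(528.5006555489941), np.float64(-99.29492935383786), 97, 5.0) xyz [ 0.1  0.5 91.8] rot [-0.0004  0.0005  0.0017]
```

View pics/w2.png

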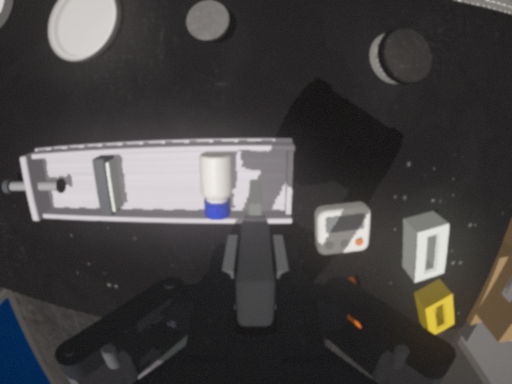

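The wrist view shows the paddle blade at (256,200), between the bottle (right edge at column 232) and the start lip (column 290). The empty holder is at (425,247). I'll lower the blade into the channel.

Call:
play_rows(xyz=[[0, 0, 6], [0, 0, 20], [0, 0, 38], [0, 0, 56], [0, 0, 70], [0, 0, 80], [0, 0, 87], [0, 0.5, 90], [0, 0.5, 92], [0, 0.5, 92]], rot=[[0, 0, 0], [0, 0, 0], [0, 0, 0], [0, 0, 0], [0, 0, 0], [0, 0, 0], [0, 0, 0], [0, 0, 0.0015], [0, 0, 0.0015], [0, 0, 0.0015]], grip=[0, 0, 0, 0, 0, 0, 0, 0, 0, 0])

```text
time_s: 6.45
eef_pos: [0.5288, -0.1005, 0.0974]
eef_rot: [0.0, 0.999, 0.043, 0.0]
wrist_force: [0.3, 0.2, -1.3]
opening: 0.175
grasp_force: 58.6
```

```bash
python3 look.py pics/t3.png; python3 -c "
from h import *
to((*tw(8.5,-102),97,5.0),(*tw(8.5,-4),97,5.0))"
```

```text
tcp track [   8.7 -123.2]
bottle? [-95.9 -83.3 -70.3]
tool pts y None
now [ 528.8 -100.5   97.5] yaw 4.91 F [ 0.67  0.12 -0.1 ] t 6.55 grip 0.182 58.6
(np.float64(526.7575406940409), np.float64(-79.37103539200295), 97, 5.0) xyz [ -0.3 -21.2   0.5] rot [ 0.0004 -0.0007 -0.0016]
(np.float64(518.2162779047704), np.float64(18.25604502098811), 97, 5.0) xyz [  -0.4 -119.2    0.5] rot [ 0.0004 -0.0007 -0.0016]
```

Call:
play_rows(xyz=[[0, -3, 0], [0, -8, 0], [0, -12, 0], [0, -15, 0], [0, -18, 0], [0, -21, 0], [-0.2, -25, 0], [-0.2, -30, 0], [-0.3, -35, 0], [-0.3, -40, 0]], rot=[[0, 0, 0], [0, 0, 0], [0, 0, 0], [0, 0, 0], [0, 0, 0], [0, 0, 0], [0, 0, -0.001], [0, 0, -0.001], [0, 0, -0.001], [0, 0, -0.001]], grip=[0, 0, 0, 0, 0, 0, 0, 0, 0, 0])

```text
time_s: 7.8
eef_pos: [0.5249, -0.0602, 0.0972]
eef_rot: [0.0, 0.999, 0.043, 0.0]
wrist_force: [-0.6, -0.2, -0.5]
opening: 0.183
grasp_force: 58.6
```

Call:
play_rows(xyz=[[0, -5, 0], [0, -11, 0], [0, -17, 0], [0, -24, 0], [0, -31, 0], [0, -38, 0], [0, -45, 0], [0, -51, 0], [0, -56, 0], [0, -60, 0]], rot=[[0, 0, 0], [0, 0, 0], [0, 0, 0], [0, 0, 0], [0, 0, 0], [0, 0, 0], [0, 0, 0], [0, 0, 0], [0, 0, 0], [0, 0, 0]], grip=[0, 0, 0, 0, 0, 0, 0, 0, 0, 0])

```text
time_s: 9.05
eef_pos: [0.5197, -0.0005, 0.0972]
eef_rot: [0.0, 0.999, 0.043, 0.0]
wrist_force: [-0.4, -0.5, -0.6]
opening: 0.18
grasp_force: 58.6
```

```bash
python3 look.py pics/t4.png; python3 -c "
from h import *
to((*tw(8.5,-4),97,5.0))"
```

```text
tcp track [  8.3 -22.8]
bottle? [-27.7  43.3  50.1]
tool pts y [-61.5 -31.2]
now [ 5.196e+02 -5.000e-01  9.720e+01] yaw 4.99 F [-0.88 -0.66 -0.62] t 9.15 grip 0.179 58.6
(np.float64(518.2162779047704), np.float64(18.25604502098811), 97, 5.0) xyz [  0.2 -18.8   0.2] rot [ 0.     -0.0001 -0.0001]
```

View pics/t4s.png

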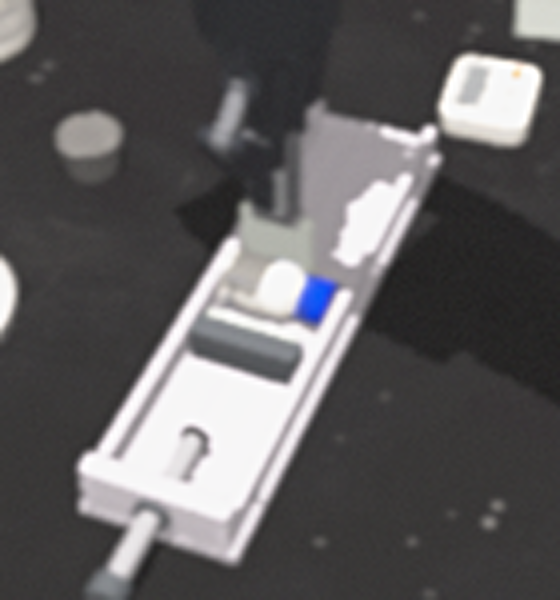

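The scene crop shows the bottle lying square at (290,290) just short of the stop (face at about (255,325)). The screw tip is at (190,440). I'll locate the tip from the first images to narrow the search.

```bash
python3 - <<'E'
from h import *
for n in("top0","scene0"):
    c=np.load(n+".npz");P=cloud(c)*1000;q=P.reshape(-1,3);t=wt(q);z=q[:,2];C=c["color"].reshape(-1,3).mean(1)
    print(n)
    for y in np.arange(24,120,2.5):
        k=(abs(t[:,0]+0)<5)&(abs(t[:,1]-y)<1.25)&(c["depth"].ravel()>0)
        if k.any(): print(y,"z max/med",z[k].max().round(0),np.median(z[k]).round(0),"col",C[k].min().round(0),np.median(C[k]).round(0),end=" | ")
    print()
E
```

```text
top0
24.0 z max/med 11.0 11.0 col 248.0 249.0 | 26.5 z max/med 12.0 10.0 col 169.0 244.0 | 29.0 z max/med 11.0 7.0 col 169.0 170.0 | 31.5 z max/med 37.0 22.0 col 117.0 143.0 | 34.0 z max/med 35.0 34.0 col 217.0 222.0 | 36.5 z max/med 36.0 35.0 col 148.0 149.0 | 39.0 z max/med 39.0 36.0 col 110.0 114.0 | 41.5 z max/med 38.0 35.0 col 115.0 119.0 | 44.0 z max/med 37.0 35.0 col 116.0 117.0 | 46.5 z max/med 35.0 34.0 col 117.0 118.0 | 49.0 z max/med 39.0 38.0 col 117.0 158.0 | 56.5 z max/med 11.0 7.0 col 222.0 222.0 | 59.0 z max/med 9.0 9.0 col 246.0 246.0 | 61.5 z max/med 10.0 8.0 col 248.0 248.0 | 64.0 z max/med 11.0 9.0 col 247.0 248.0 | 66.5 z max/med 9.0 9.0 col 247.0 248.0 | 69.0 z max/med 10.0 10.0 col 247.0 247.0 | 71.5 z max/med 10.0 7.0 col 248.0 248.0 | 74.0 z max/med 11.0 8.0 col 247.0 247.0 | 76.5 z max/med 11.0 9.0 col 247.0 248.0 | 79.0 z max/med 11.0 8.0 col 248.0 248.0 | 81.5 z max/med 11.0 10.0 col 247.0 248.0 | 84.0 z max/med 11.0 8.0 col 247.0 248.0 | 86.5 z max/med 9.0 8.0 col 248.0 248.0 | 89.0 z max/med 14.0 9.0 col 248.0 248.0 | 91.5 z max/med 15.0 10.0 col 248.0 2
[... 1220 characters left out ...]
1.0 7.0 col 234.0 235.0 | 79.0 z max/med 9.0 7.0 col 234.0 236.0 | 81.5 z max/med 9.0 8.0 col 235.0 236.0 | 84.0 z max/med 8.0 8.0 col 235.0 235.0 | 86.5 z max/med 11.0 8.0 col 235.0 236.0 | 89.0 z max/med 10.0 7.0 col 234.0 235.0 | 91.5 z max/med 8.0 8.0 col 231.0 236.0 | 94.0 z max/med 9.0 9.0 col 206.0 225.0 | 96.5 z max/med 10.0 10.0 col 203.0 203.0 | 99.0 z max/med 9.0 9.0 col 166.0 166.0 | 101.5 z max/med 8.0 8.0 col 167.0 167.0 | 106.5 z max/med 9.0 9.0 col 106.0 106.0 | 109.0 z max/med 32.0 20.0 col 114.0 124.0 | 111.5 z max/med 33.0 30.0 col 94.0 132.0 | 114.0 z max/med 35.0 30.0 col 96.0 133.0 | 116.5 z max/med 31.0 30.0 col 133.0 175.0 | 119.0 z max/med 32.0 28.0 col 161.0 195.0 |
```

Call:
play_rows(xyz=[[0, -2, 0], [0, -5, 0], [0, -8, 0], [0, -11, 0], [0, -13, 0], [0, -15, 0], [0, -17, 0], [0, -20, 0], [0.2, -24, 0], [0.2, -28, 0]], rot=[[0, 0, 0], [0, 0, 0], [0, 0, 0], [0, 0, 0], [0, 0, 0], [0, 0, 0], [0, 0, 0], [0, 0, 0], [0, 0, 0], [0, 0, 0]], grip=[0, 0, 0, 0, 0, 0, 0, 0, 0, 0])

```text
time_s: 10.4
eef_pos: [0.5174, 0.027, 0.0972]
eef_rot: [0.0, 0.999, 0.043, 0.0]
wrist_force: [-1.0, -3.1, -0.2]
opening: 0.175
grasp_force: 58.6
```

Call:
play_rows(xyz=[[0, -4, 0], [0, -8, 0], [0, -12, 0], [0, -16, 0], [0, -20, 0], [0, -24, 0], [0, -28, 0], [0, -31, 0], [0, -33, 0], [0, -34, 0]], rot=[[0, 0, 0], [0, 0, 0], [0, 0, 0], [0, 0, 0], [0, 0, 0], [0, 0, 0], [0, 0, 0], [0, 0, 0], [0, 0, 0], [0, 0, 0]], grip=[0, 0, 0, 0, 0, 0, 0, 0, 0, 0])

```text
time_s: 11.65
eef_pos: [0.5145, 0.0611, 0.0972]
eef_rot: [0.0, 0.999, 0.043, 0.0]
wrist_force: [0.2, -2.7, 0.2]
opening: 0.177
grasp_force: 58.6
```

```bash
cat > st.py <<'E'
from h import *
p,r,o=pose();F=np.array(o["wrist_force"]);print("track tcp",wt(p).round(2),"z",p[2].round(1),"F xy track",(F[:2]@TR).round(2),"Fz",F[2].round(2),"T",np.round(o["torque"],2),"t",round(float(o["time_s"]),2))
E
python3 look.py pics/t5.png;python3 st.py
```

```text
tcp track [ 8.5 39. ]
bottle? [33.7 53.8 64.2]
tool pts y [ 3.6 42.6]
track tcp [ 8.52 39.01] z 97.1 F xy track [-0.85 -1.72] Fz -0.44 T [-0.35  0.09  0.06] t 11.75
```

View pics/t5s.png

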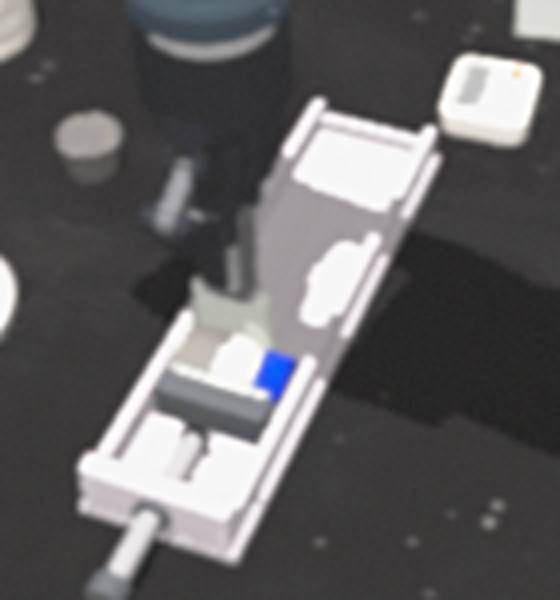

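The scene crop shows the bottle square against the stop, at (240,360) and (210,400), with the screw tip just behind at (195,440). I'll creep forward from here.

Call:
play_rows(xyz=[[0, -0.5, 0], [0, -1, 0], [0, -1.5, 0], [0, -2, 0], [0, -2.5, 0], [0, -3, 0], [0, -3.5, 0], [0, -4, 0], [0, -4, 0], [0, -4, 0]], rot=[[0, 0, 0], [0, 0, 0], [0, 0, 0], [0, 0, 0], [0, 0, 0], [0, 0, 0], [0, 0, 0], [0, 0, 0], [0, 0, 0], [0, 0, 0]], grip=[0, 0, 0, 0, 0, 0, 0, 0, 0, 0])

```text
time_s: 13.0
eef_pos: [0.5141, 0.065, 0.0972]
eef_rot: [-0.0, 0.999, 0.043, 0.0]
wrist_force: [-0.6, -2.4, -0.5]
opening: 0.178
grasp_force: 58.7
```

Call:
play_rows(xyz=[[0, -0.2, 0], [0, -0.4, 0], [0, -0.6, 0], [0, -0.8, 0], [0, -1, 0], [0, -1.2, 0], [0, -1.4, 0], [0, -1.6, 0], [0, -1.8, 0], [0, -2, 0]], rot=[[0, 0, 0], [0, 0, 0], [0, 0, 0], [0, 0, 0], [0, 0, 0], [0, 0, 0], [0, 0, 0], [0, 0, 0], [0, 0, 0], [0, 0, 0]], grip=[0, 0, 0, 0, 0, 0, 0, 0, 0, 0])

```text
time_s: 14.25
eef_pos: [0.514, 0.067, 0.0972]
eef_rot: [0.0, 0.999, 0.043, 0.0]
wrist_force: [-0.6, -2.6, -1.2]
opening: 0.179
grasp_force: 58.7
```

```bash
python3 st.py
```

```text
track tcp [ 8.54 44.89] z 97.2 F xy track [-0.8  -2.56] Fz -1.24 T [-0.54  0.13  0.01] t 14.25
```

Call:
play_rows(xyz=[[0, -0.2, 0], [0, -0.4, 0], [0, -0.6, 0], [0, -0.8, 0], [0, -1, 0], [0, -1.2, 0], [0, -1.4, 0], [0, -1.6, 0], [0, -1.8, 0], [0, -2, 0]], rot=[[0, 0, 0], [0, 0, 0], [0, 0, 0], [0, 0, 0], [0, 0, 0], [0, 0, 0], [0, 0, 0], [0, 0, 0], [0, 0, 0], [0, 0, 0]], grip=[0, 0, 0, 0, 0, 0, 0, 0, 0, 0])

```text
time_s: 15.5
eef_pos: [0.5138, 0.0689, 0.0972]
eef_rot: [0.0, 0.999, 0.043, 0.0]
wrist_force: [-0.8, -2.4, -0.8]
opening: 0.18
grasp_force: 58.7
```

```bash
python3 st.py
```

```text
track tcp [ 8.54 46.86] z 97.2 F xy track [-0.99 -2.3 ] Fz -0.8 T [-0.54  0.06 -0.  ] t 15.5
```

Call:
play_rows(xyz=[[0, -0.2, 0], [0, -0.4, 0], [0, -0.6, 0], [0, -0.8, 0], [0, -1, 0], [0, -1.2, 0], [0, -1.4, 0], [0, -1.6, 0], [0, -1.6, 0], [0, -1.6, 0]], rot=[[0, 0, 0], [0, 0, 0], [0, 0, 0], [0, 0, 0], [0, 0, 0], [0, 0, 0], [0, 0, 0], [0, 0, 0], [0, 0, 0], [0, 0, 0]], grip=[0, 0, 0, 0, 0, 0, 0, 0, 0, 0])

```text
time_s: 16.75
eef_pos: [0.5137, 0.0705, 0.0972]
eef_rot: [0.0, 0.999, 0.043, 0.0]
wrist_force: [-1.1, -2.2, 0.0]
opening: 0.18
grasp_force: 58.7
```

```bash
python3 st.py
```

```text
track tcp [ 8.56 48.47] z 97.2 F xy track [-1.29 -2.13] Fz 0.03 T [-0.51  0.08  0.  ] t 16.75
```

Call:
play_rows(xyz=[[0, -0.2, 0], [0, -0.4, 0], [0, -0.6, 0], [0, -0.8, 0], [0, -1, 0], [0, -1.2, 0], [0, -1.4, 0], [0, -1.6, 0], [0, -1.6, 0], [0, -1.6, 0]], rot=[[0, 0, 0], [0, 0, 0], [0, 0, 0], [0, 0, 0], [0, 0, 0], [0, 0, 0], [0, 0, 0], [0, 0, 0], [0, 0, 0], [0, 0, 0]], grip=[0, 0, 0, 0, 0, 0, 0, 0, 0, 0])

```text
time_s: 18.0
eef_pos: [0.5136, 0.0721, 0.0972]
eef_rot: [0.0, 0.999, 0.043, 0.0]
wrist_force: [-0.8, -2.7, -0.7]
opening: 0.182
grasp_force: 58.7
```

```bash
python3 st.py
```

```text
track tcp [ 8.56 50.09] z 97.2 F xy track [-1.02 -2.57] Fz -0.75 T [-0.53  0.12  0.01] t 18.0
```

Call:
play_rows(xyz=[[0, -0.2, 0], [0, -0.4, 0], [0, -0.6, 0], [0, -0.8, 0], [0, -1, 0], [0, -1.2, 0], [0, -1.4, 0], [0, -1.6, 0], [0, -1.6, 0], [0, -1.6, 0]], rot=[[0, 0, 0], [0, 0, 0], [0, 0, 0], [0, 0, 0], [0, 0, 0], [0, 0, 0], [0, 0, 0], [0, 0, 0], [0, 0, 0], [0, 0, 0]], grip=[0, 0, 0, 0, 0, 0, 0, 0, 0, 0])

```text
time_s: 19.25
eef_pos: [0.5134, 0.0737, 0.0972]
eef_rot: [0.0, 0.999, 0.043, 0.0]
wrist_force: [-0.7, -2.8, -0.8]
opening: 0.184
grasp_force: 58.6
```

```bash
python3 st.py
```

```text
track tcp [ 8.53 51.62] z 97.2 F xy track [-0.99 -2.75] Fz -0.83 T [-0.71  0.1   0.07] t 19.25
```

Call:
play_rows(xyz=[[0, -0.2, 0], [0, -0.4, 0], [0, -0.6, 0], [0, -0.8, 0], [0, -1, 0], [0, -1, 0], [0, -1, 0], [0, -1, 0], [0, -1, 0], [0, -1, 0]], rot=[[0, 0, 0], [0, 0, 0], [0, 0, 0], [0, 0, 0], [0, 0, 0], [0, 0, 0], [0, 0, 0], [0, 0, 0], [0, 0, 0], [0, 0, 0]], grip=[0, 0, 0, 0, 0, 0, 0, 0, 0, 0])

```text
time_s: 20.5
eef_pos: [0.5135, 0.074, 0.0972]
eef_rot: [0.001, 0.999, 0.043, 0.0]
wrist_force: [-0.3, -6.2, -0.7]
opening: 0.179
grasp_force: 58.7
```

```bash
python3 st.py
```

```text
track tcp [ 8.62 51.95] z 97.2 F xy track [-0.81 -6.17] Fz -0.74 T [-1.45  0.09  0.09] t 20.5
```

Home contact is felt at about 3.5 N per commanded mm. I'll add 0.7 mm and hold.

Call:
play_rows(xyz=[[0, -0.2, 0], [0, -0.4, 0], [0, -0.7, 0], [0, -0.7, 0], [0, -0.7, 0], [0, -0.7, 0], [0, -0.7, 0], [0, -0.7, 0], [0, -0.7, 0], [0, -0.7, 0]], rot=[[0, 0, 0], [0, 0, 0], [0, 0, 0], [0, 0, 0], [0, 0, 0], [0, 0, 0], [0, 0, 0], [0, 0, 0], [0, 0, 0], [0, 0, 0]], grip=[0, 0, 0, 0, 0, 0, 0, 0, 0, 0])

```text
time_s: 21.75
eef_pos: [0.5134, 0.0742, 0.0972]
eef_rot: [0.001, 0.999, 0.043, 0.0]
wrist_force: [0.5, -8.6, -0.5]
opening: 0.174
grasp_force: 58.7
```

```bash
python3 st.py; python3 look.py pics/t6.png
```

```text
track tcp [ 8.59 52.18] z 97.2 F xy track [-0.26 -8.65] Fz -0.48 T [-1.9   0.15  0.01] t 21.75
tcp track [ 8.6 52.2]
bottle? [46.4 69.  77.4]
tool pts y [10.7 58.5]
```

View pics/t6s.png

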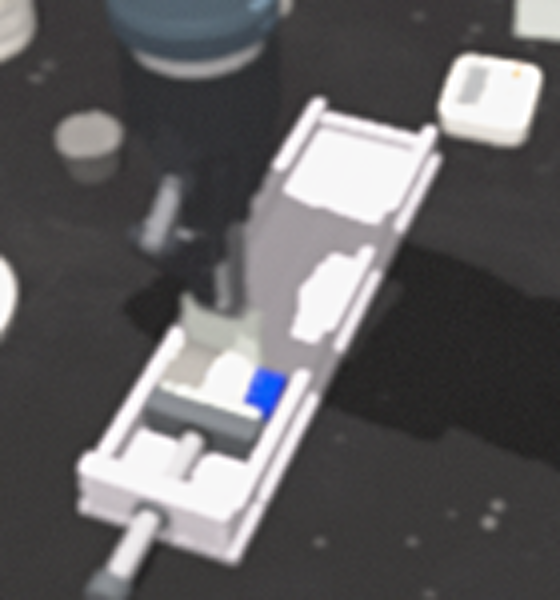

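The stop's back is against the screw at (190,440) and the bottle is square at (225,375). I'll hold for another second at 8.6 N, then ease off slowly so the bottle doesn't spring back.

Call:
play_rows(xyz=[[0, 0, 0], [0, 0, 0], [0, 0, 0], [0, 0, 0], [0, 0, 0], [0, 0, 0], [0, 0, 0], [0, 0, 0], [0, 0, 0], [0, 0, 0]], rot=[[0, 0, 0], [0, 0, 0], [0, 0, 0], [0, 0, 0], [0, 0, 0], [0, 0, 0], [0, 0, 0], [0, 0, 0], [0, 0, 0], [0, 0, 0]], grip=[0, 0, 0, 0, 0, 0, 0, 0, 0, 0])

```text
time_s: 23.1
eef_pos: [0.5134, 0.0742, 0.0972]
eef_rot: [0.001, 0.999, 0.044, 0.0]
wrist_force: [-0.1, -8.9, -0.7]
opening: 0.182
grasp_force: 58.7
```

Call:
play_rows(xyz=[[0, 0.3, 0], [0, 0.6, 0], [0, 0.9, 0], [0, 1.2, 0], [0, 1.5, 0], [0, 1.8, 0], [0, 2.1, 0], [0, 2.4, 0], [0, 2.7, 0], [0, 3, 0]], rot=[[0, 0, 0], [0, 0, 0], [0, 0, 0], [0, 0, 0], [0, 0, 0], [0, 0, 0], [0, 0, 0], [0, 0, 0], [0, 0, 0], [0, 0, 0]], grip=[0, 0, 0, 0, 0, 0, 0, 0, 0, 0])

```text
time_s: 24.35
eef_pos: [0.5136, 0.0727, 0.0972]
eef_rot: [-0.0, 0.999, 0.043, 0.0]
wrist_force: [0.5, 0.5, -0.7]
opening: 0.179
grasp_force: 59.0
```

Call:
play_rows(xyz=[[0, 0.4, 0], [0, 1, 0], [0, 2, 0], [0, 3, 0], [0, 5, 0], [0, 8, 0], [0, 12, 0], [0, 15, 0], [0, 17, 0], [0, 17, 0]], rot=[[0, 0, 0], [0, 0, 0], [0, 0, 0], [0, 0, 0], [0, 0, 0], [0, 0, 0], [0, 0, 0], [0, 0, 0], [0, 0, 0], [0, 0, 0]], grip=[0, 0, 0, 0, 0, 0, 0, 0, 0, 0])

```text
time_s: 25.6
eef_pos: [0.515, 0.0553, 0.0972]
eef_rot: [0.0, 0.999, 0.043, 0.0]
wrist_force: [-0.9, -0.1, -1.2]
opening: 0.179
grasp_force: 59.0
```

```bash
python3 st.py; python3 look.py pics/t7.png
```

```text
track tcp [ 8.56 33.19] z 97.2 F xy track [-0.92 -0.01] Fz -1.17 T [ 0.02 -0.01 -0.01] t 25.6
tcp track [ 8.6 33.2]
bottle? [28.3 28.4 28.7]
tool pts y [-0.6 37.6]
```

View pics/t7s.png

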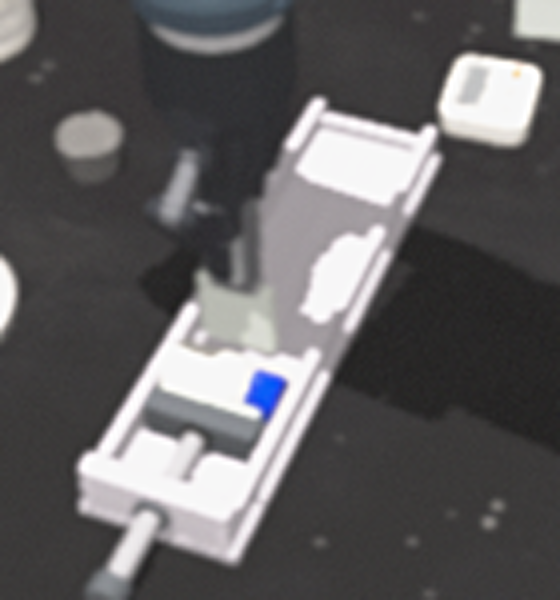

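The bottle stays at the stop, with the blade clear behind it at (235,310). I'll lift and go back.

Call:
play_rows(xyz=[[0, 2, -5], [0, 4, -15], [0, 4, -28], [0, 4, -42], [0, 4, -56], [0, 4, -70], [0, 4, -82], [0, 4, -90], [0, 4, -93], [0, 4, -93]], rot=[[0, 0, 0], [0, 0, 0], [0, 0, 0], [0, 0, 0], [0, 0, 0], [0, 0, 0], [0, 0, 0], [0, 0, 0], [0, 0, 0], [0, 0, 0]], grip=[0, 0, 0, 0, 0, 0, 0, 0, 0, 0])

```text
time_s: 26.95
eef_pos: [0.5152, 0.0515, 0.1901]
eef_rot: [0.0, 0.999, 0.043, -0.0]
wrist_force: [0.9, 0.5, -0.9]
opening: 0.181
grasp_force: 59.0
```

```bash
python3 look.py pics/t8.png; python3 -c "
from h import *
to((455.6,-324,190,16.4))"
```

```text
tcp track [ 8.4 29.4]
bottle? [59.2 67.2 78.9]
tool pts y [24.3 32. ]
now [515.   51.5 189.6] yaw 4.96 F [ 0.89  0.09 -0.42] t 27.05 grip 0.176 59.0
(455.6, -324, 190, 16.4) xyz [-9.17e+01  3.69e+02 -3.00e-01] rot [-0.0002  0.0008 -0.1996]
```

Call:
play_rows(xyz=[[-4, 16, 0], [-14, 55, 0], [-25, 100, 0], [-36, 146, 0], [-47, 191, 0], [-59, 236, 0], [-70, 281, 0], [-80, 322, 0], [-88, 354, 0], [-91.7, 369, 0]], rot=[[0, 0, -0.01], [0, 0, -0.03], [0, 0, -0.05], [0, 0, -0.08], [0, 0, -0.11], [0, 0, -0.14], [0, 0, -0.165], [0, 0, -0.185], [0, 0, -0.195], [0, 0.0008, -0.1996]], grip=[0, 0, 0, 0, 0, 0, 0, 0, 0, 0])

```text
time_s: 28.3
eef_pos: [0.4553, -0.3255, 0.1896]
eef_rot: [-0.0, 0.99, 0.142, 0.0]
wrist_force: [0.1, 0.3, -1.2]
opening: 0.177
grasp_force: 59.1
```

Call:
play_rows(xyz=[[0, 0, 0], [0, 0, 8], [0, 0, 18], [0, 0, 28], [0, 0, 38], [0, 0, 44], [0, 0, 48], [0, 0, 50], [0, 0, 50], [0, 0, 50]], rot=[[0, 0, 0], [0, 0, 0], [0, 0, 0], [0, 0, 0], [0, 0, 0], [0, 0, 0], [0, 0, 0], [0, 0, 0], [0, 0, 0], [0, 0, 0]], grip=[0, 0, 0, 0, 0, 0, 0, 0, 0, 0])

```text
time_s: 29.55
eef_pos: [0.4561, -0.3243, 0.1405]
eef_rot: [0.0, 0.99, 0.143, 0.001]
wrist_force: [1.2, 0.4, -0.3]
opening: 0.176
grasp_force: 59.1
```

```bash
python3 - <<'E'
from h import *
from bench import vision
c=vision.camera("top");P=cloud(c)*1000;q=P[214:256,313:349].reshape(-1,3)
k=(q[:,2]>34)&(q[:,2]<46);print("holder",cv2.minAreaRect(q[k,:2].astype(np.float32)),k.sum())
c=vision.camera("wrist");cv2.imwrite("pics/w9.png",c["color"][:,:,::-1])
to((455.6,-324,91.5,16.4))
E
```

```text
holder ((462.1719970703125, -330.5807189941406), (84.49407958984375, 30.774362564086914), 41.518245697021484) 90
now [ 456.1 -324.2  140.5] yaw 16.4 F [ 0.02  0.31 -0.28] t 29.65 grip 0.182 59.1
(455.6, -324, 91.5, 16.4) xyz [-0.5 -0.4 49. ] rot [ 0.0007 -0.0012  0.0001]
```

View pics/w9.png

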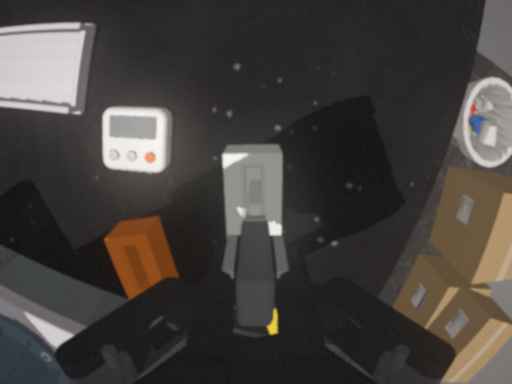

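The wrist view shows the paddle (column 254) in line with the holder's slot (columns 246–263, holder 223–282). I'll insert gently.

Call:
play_rows(xyz=[[-0.3, -0.2, 3], [-0.5, -0.4, 7], [-0.5, -0.4, 11], [-0.5, -0.4, 15], [-0.5, -0.4, 19], [-0.5, -0.4, 23], [-0.5, -0.4, 26], [-0.5, -0.4, 28], [-0.5, -0.4, 30], [-0.5, -0.4, 30]], rot=[[0, 0, 0], [0, 0, 0], [0, 0, 0], [0, 0, 0], [0, 0, 0], [0, 0, 0], [0, 0, 0], [0, 0, 0], [0, 0, 0], [0, 0, 0]], grip=[0, 0, 0, 0, 0, 0, 0, 0, 0, 0])

```text
time_s: 30.9
eef_pos: [0.4553, -0.3238, 0.11]
eef_rot: [-0.0, 0.99, 0.143, 0.0]
wrist_force: [0.0, 0.8, -1.1]
opening: 0.182
grasp_force: 59.1
```

```bash
python3 -c "
from h import *
to((455.6,-324,92,16.4))"
```

```text
now [ 455.3 -323.8  110. ] yaw 16.4 F [ 0.01  0.79 -1.07] t 30.9 grip 0.182 59.1
(455.6, -324, 92, 16.4) xyz [ 0.2  0.3 18. ] rot [-0.     -0.0009  0.    ]
```

Call:
play_rows(xyz=[[0.2, 0.2, 3], [0.2, 0.2, 6], [0.2, 0.2, 9], [0.2, 0.2, 12], [0.2, 0.2, 14.5], [0.2, 0.2, 16.5], [0.2, 0.2, 17.5], [0.2, 0.2, 18], [0.2, 0.2, 18], [0.2, 0.2, 18]], rot=[[0, 0, 0], [0, 0, 0], [0, 0, 0], [0, 0, 0], [0, 0, 0], [0, 0, 0], [0, 0, 0], [0, 0, 0], [0, 0, 0], [0, 0, 0]], grip=[0, 0, 0, 0, 0, 0, 0, 0, 0, 0])

```text
time_s: 32.15
eef_pos: [0.4557, -0.324, 0.0923]
eef_rot: [0.0, 0.99, 0.143, 0.001]
wrist_force: [-0.0, 0.2, -0.7]
opening: 0.176
grasp_force: 59.1
```

Call:
play_rows(xyz=[[0, 0, 0], [0, 0, 0], [0, 0, 0], [0, 0, 0], [0, 0, 0], [0, 0, 0], [0, 0, 0], [0, 0, 0], [0, 0, 0], [0, 0, 0]], rot=[[0, 0, 0], [0, 0, 0], [0, 0, 0], [0, 0, 0], [0, 0, 0], [0, 0, 0], [0, 0, 0], [0, 0, 0], [0, 0, 0], [0, 0, 0]], grip=[0.2, 0.3, 0.45, 0.6, 0.8, 1, 1, 1, 1, 1])

```text
time_s: 33.4
eef_pos: [0.4557, -0.324, 0.0922]
eef_rot: [0.0, 0.99, 0.143, 0.0]
wrist_force: [-0.3, -0.7, 0.1]
opening: 0.999
grasp_force: 0.0
```

Call:
play_rows(xyz=[[0, 0, -5], [0, 0, -15], [0, 0, -30], [0, 0, -50], [0, 0, -70], [0, 0, -90], [0, 0, -105], [0, 0, -115], [0, 0, -120], [0, 0, -120]], rot=[[0, 0, 0], [0, 0, 0], [0, 0, 0], [0, 0, 0], [0, 0, 0], [0, 0, 0], [0, 0, 0], [0, 0, 0], [0, 0, 0], [0, 0, 0]], grip=[1, 1, 1, 1, 1, 1, 1, 1, 1, 1])

```text
time_s: 34.65
eef_pos: [0.4555, -0.3239, 0.2121]
eef_rot: [-0.0, 0.99, 0.143, 0.0]
wrist_force: [-0.3, -0.6, -0.4]
opening: 0.997
grasp_force: 0.0
```

Call:
play_rows(xyz=[[-10, 0, 0], [-30, 0, 0], [-55, 0, 0], [-80, 0, 0], [-105, 0, 0], [-130, 0, 0], [-145, 0, 0], [-150, 0, 0], [-150, 0, 0], [-150, 0, 0]], rot=[[0, 0, 0], [0, 0, 0], [0, 0, 0], [0, 0, 0], [0, 0, 0], [0, 0, 0], [0, 0, 0], [0, 0, 0], [0, 0, 0], [0, 0, 0]], grip=[1, 1, 1, 1, 1, 1, 1, 1, 1, 1])

```text
time_s: 35.9
eef_pos: [0.3121, -0.3662, 0.212]
eef_rot: [0.0, 0.99, 0.143, 0.001]
wrist_force: [0.6, 1.1, -0.5]
opening: 0.997
grasp_force: 0.0
```

```bash
python3 - <<'E'
from h import *
from bench import vision
c=vision.camera("top");P=cloud(c)*1000;q=P[214:256,313:349].reshape(-1,3)
for a,b in((34,46),(100,130)):
    k=(q[:,2]>a)&(q[:,2]<b);print(a,k.sum(),cv2.minAreaRect(q[k,:2].astype(np.float32)) if k.any() else 0,np.median(q[k,2]) if k.any() else 0)
q=P.reshape(-1,3);t=wt(q);z=q[:,2]
k=(z>37.5)&(z<44)&(abs(t[:,0])<34)&(t[:,1]>40)&(t[:,1]<80);print("bottle",np.polyfit(t[k,0],t[k,1],1),np.percentile(t[k,1],[2,98]))
k=(z>32)&(z<37.5)&(abs(t[:,0])<30)&(t[:,1]>78)&(t[:,1]<120);print("stop",np.percentile(t[k,1],[2,98]))
cv2.imwrite("pics/end.png",cv2.resize(c["color"][150:310,110:390,::-1],(784,448),interpolation=2));to()
E
```

```text
34 374 ((456.294921875, -323.24505615234375), (74.22473907470703, 46.49568176269531), 17.11266326904297) 40.260202860179845
100 95 ((455.9442443847656, -324.4430847167969), (25.695104598999023, 15.911508560180664), 15.838494300842285) 119.4788655392236
bottle [-1.89939063e-02  6.94624749e+01] [59.57175771 78.83635409]
stop [ 79.95694025 109.34703775]
now [ 312.2 -366.1  212. ] yaw 16.45 F [ 0.51 -0.37 -0.59] t 35.95 grip 1.0 0.0
```

View pics/end.png

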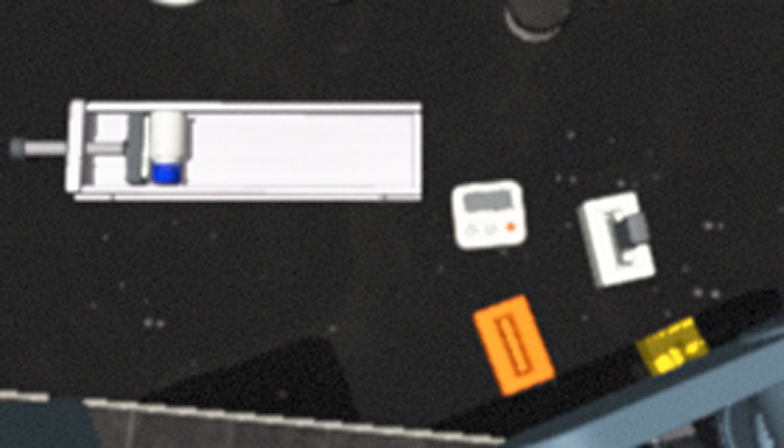

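The final view shows the paddle upright and seated in the holder at (625,235), with its handle top at 119.5 mm as at the start. The bottle is square at the stop (167,147), the stop is on the screw (135,147), and the timer at (488,215) is undisturbed. I'm handing in.

```bash
python3 -c "
from bench import ctrl
print(ctrl.hand_in())"
```

```text
the job is handed in; nothing more can be done
None
```

Job handed in at about 36 s with no verdict returned: the bottle was rolled to the stop, the stop pressed home against the screw at about 8.6 N for over a second, and the paddle put back upright in its holder, with the bottle square at the stop and the bystanders apparently untouched.

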